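# Find the case that rattles

### The job

One of the three sealed parts cases has a loose steel ball in it. Pick up and shake the red case, then the yellow, then the blue, clear of the board, and set the quiet ones back flat on the board; then hold the one that rattles out level above the middle of the round cork pad, well clear of it (at least 5 cm of air below the case), and finish still holding it there. Leave everything else on the bench alone.

Things in the scene. Friction and masses are not known exactly. Their poses are not given: they have to be found in the camera images.
- case_red_mid (a point): middle of the sealed grey parts case with a red lid, 116 x 50 x 44 mm (along its x, y, z); 22 mm above its underside; 0.36 kg full; stands flat, z up, x along the board's x; grip across the 50 mm width. Never opens. One case, a different one each time, holds one loose 34 mm steel ball of 0.16 kg that rolls 74 mm from end to end (along x).
- case_yellow_mid (a point): middle of the sealed grey parts case with a yellow lid, 116 x 50 x 44 mm (along its x, y, z); 22 mm above its underside; 0.36 kg full; stands flat, z up, x along the board's x; grip across the 50 mm width. The cases without the ball each hold a block of the ball's mass that fits to within 1 mm, so all look and weigh the same: only shaking or tilting end to end tells.
- case_blue_mid (a point): middle of the sealed grey parts case with a blue lid, 116 x 50 x 44 mm (along its x, y, z); 22 mm above its underside; 0.36 kg full; stands flat, z up, x along the board's x; grip across the 50 mm width. When the case with the ball is tilted along its length the ball rolls to the low end and stays there, moving the balance point about 16 mm off the middle.
- board: fixed plywood board 140 x 330 mm, 12 mm thick, on which the three cases stand side by side 100 mm apart along its y (at its y = -100, 0 and +100 mm); origin at the middle of its underside, x across it away from the robot, y along its row of places, z up
- pad_top (a point): centre of the top of the fixed round cork hand-over pad, 90 mm across, 8 mm thick, with a green dot, lying beyond the board
- ring: loose turned wooden ring, 96 mm across, 22 mm high; leave it alone
- jar: loose amber glass jar, 60 mm across, 85 mm high; leave it alone
- bowl: loose dark turned bowl, 140 mm across, 55 mm high; leave it alone
- finish: loose green bottle of wood finish, 64 mm across, 150 mm high; leave it alone
- gouge: loose hand tool with wooden handle, 220 mm long, lying flat; leave it alone
- wrench: loose steel wrench, 170 mm long, lying flat; leave it alone
- blanks: loose stepped pair of round wooden blanks in one piece, 110 mm across, 30 mm high; leave it alone
There are look-alikes about, which are no part of the job. Leave any pink or turquoise look-alike of the part that bears case_red_mid alone.

How it is judged:
On the way, in this order (a step that is already met when the one before it is completed fails the run):
1. the red case is lifted clear of the board and shaken or rocked in the gripper (z of case_red_mid in the frame of board above 0.074 m and contact force between the fingers and case_red above 1 N and (linear speed of case_red above 0.2 m/s or angular speed of case_red above 0.5 rad/s)), for 0.04 s.
2. the yellow case is lifted clear of the board and shaken or rocked in the gripper (z of case_yellow_mid in the frame of board above 0.074 m and contact force between the fingers and case_yellow above 1 N and (linear speed of case_yellow above 0.2 m/s or angular speed of case_yellow above 0.5 rad/s)), for 0.04 s.
3. the blue case is lifted clear of the board and shaken or rocked in the gripper (z of case_blue_mid in the frame of board above 0.074 m and contact force between the fingers and case_blue above 1 N and (linear speed of case_blue above 0.2 m/s or angular speed of case_blue above 0.5 rad/s)), for 0.04 s.
At the end, for the whole second after the job is handed in: Rattling case held still, level within 15 degrees, its middle within 50 mm sideways of the pad's centre and 72 to 450 mm above its top; both quiet cases flat, still, released on the board, middles within 45 mm (across) and 150 mm (along) of its centre ((((distance between slug and case_red_mid below 0.06 m and horizontal distance between case_red_mid and pad_top below 0.05 m and z of case_red_mid in the frame of pad_top between 0.072 and 0.45 m and angle between case_red_mid's own z axis and vertical below 0.26 rad and linear speed of case_red below 0.03 m/s and contact force between the fingers and case_red above 1 N) and (x of case_yellow_mid in the frame of board between -0.045 and 0.045 m and y of case_yellow_mid in the frame of board between -0.15 and 0.15 m and z of case_yellow_mid in the frame of board between 0.03 and 0.038 m and angle between case_yellow_mid's own z axis and vertical below 0.1 rad and linear speed of case_yellow below 0.02 m/s and contact force between the fingers and case_yellow below 0.1 N) and (x of case_blue_mid in the frame of board between -0.045 and 0.045 m and y of case_blue_mid in the frame of board between -0.15 and 0.15 m and z of case_blue_mid in the frame of board between 0.03 and 0.038 m and angle between case_blue_mid's own z axis and vertical below 0.1 rad and linear speed of case_blue below 0.02 m/s and contact force between the fingers and case_blue below 0.1 N)) or ((distance between slug and case_yellow_mid below 0.06 m and horizontal distance between case_yellow_mid and pad_top below 0.05 m and z of case_yellow_mid in the frame of pad_top between 0.072 and 0.45 m and angle between case_yellow_mid's own z axis and vertical below 0.26 rad and linear speed of case_yellow below 0.03 m/s and contact force between the fingers and case_yellow above 1 N) and (x of case_red_mid in the frame of board between -0.045 and 0.045 m and y of case_red_mid in the frame of board between -0.15 and 0.15 m and z of case_red_mid in the frame of board between 0.03 and 0.038 m and angle between case_red_mid's own z axis and vertical below 0.1 rad and linear speed of case_red below 0.02 m/s and contact force between the fingers and case_red below 0.1 N) and (x of case_blue_mid in the frame of board between -0.045 and 0.045 m and y of case_blue_mid in the frame of board between -0.15 and 0.15 m and z of case_blue_mid in the frame of board between 0.03 and 0.038 m and angle between case_blue_mid's own z axis and vertical below 0.1 rad and linear speed of case_blue below 0.02 m/s and contact force between the fingers and case_blue below 0.1 N)) or ((distance between slug and case_blue_mid below 0.06 m and horizontal distance between case_blue_mid and pad_top below 0.05 m and z of case_blue_mid in the frame of pad_top between 0.072 and 0.45 m and angle between case_blue_mid's own z axis and vertical below 0.26 rad and linear speed of case_blue below 0.03 m/s and contact force between the fingers and case_blue above 1 N) and (x of case_red_mid in the frame of board between -0.045 and 0.045 m and y of case_red_mid in the frame of board between -0.15 and 0.15 m and z of case_red_mid in the frame of board between 0.03 and 0.038 m and angle between case_red_mid's own z axis and vertical below 0.1 rad and linear speed of case_red below 0.02 m/s and contact force between the fingers and case_red below 0.1 N) and (x of case_yellow_mid in the frame of board between -0.045 and 0.045 m and y of case_yellow_mid in the frame of board between -0.15 and 0.15 m and z of case_yellow_mid in the frame of board between 0.03 and 0.038 m and angle between case_yellow_mid's own z axis and vertical below 0.1 rad and linear speed of case_yellow below 0.02 m/s and contact force between the fingers and case_yellow below 0.1 N)))); the arm keeps its last pose, push and grip.
It fails at once if a loose thing other than the cases is pushed or knocked more than 30 mm (distance of any of ring, jar, bowl, finish, gouge, wrench, blanks from where it was at the start of the episode above 0.03 m).
It also fails if it takes over 72 s, if anything falls off the work surface, if the arm or the gripper's body presses on something with over 40 N, if the wrist force passes 120 N, or if a joint passes its speed limit or range.

### The arm

A 6-joint arm with a two-finger parallel gripper is mounted at the origin on the work surface. World frame = base frame: x ahead of the robot, y to its left, z up, the work surface at z = 0. Lengths are in m, angles in rad, forces in N, time in s.
With the tool pointing down it reaches from about 0.25 to 0.8 m from the base axis. Payload 8.5 kg.
Tool frame: the origin (TCP) lies at the very end of the fingers, on their centre line; the grasp point (between the pads) lies 19 mm behind it; z points along the fingers, x is the direction in which the jaws open and shut, and the axes are right-handed (so a half turn about z gives the same grasp; the last joint's range is limited). The gripper opens to 85 mm and grips with 20 to 120 N. Pads are 22 mm wide; open, the fingers measure 114 mm over their backs; the gripper's body (76 mm by 85 mm) begins 54 mm behind the grasp point. The pads swing forward as they close: fully open they stand 13 mm farther back than shut.
Start: joints at [-1.246, 0.238, -0.013, 1.319, 0, 1.571], TCP at [0.168, -0.498, 0.208] pointing down, gripper open.
Joint ranges: [-2.66, 2.66], [-1.03, 1.9], [-1.14, 1.46], [-1.82, 2.27], [-1.45, 1.34], [-3.14, 3.14]. Speed limits (rad/s): [2.22, 2.22, 2.79, 3.14, 3.14, 3.14].

### API

Orientations are given as a unit quaternion [w, x, y, z].
In Python, from rig import * gives the robot as it stands.
- The arm moves only by the tool play_rows, never from a script. Its argument "rows" is a list of rows, each a list of 3 entries, a list of its own where there are three numbers: the opening, from 0 (shut) to 1 (fully open), then the shift along the tool's x, y, z in units of 0.15 m (1.0 is 0.15 m), then the turn, a rotation vector about the tool's x, y, z in units of pi/2 rad (1.0 is pi/2 rad). A call has 1 to 8 rows; each row is the pose to reach, as a shift and turn from the pose commanded when the call began, along the tool's axes at that moment; what a row does not reach only later rows make up. A row lasts 1/12 s, in which the tool goes at most 41.7 mm and 7.16 degrees, less where a joint would pass 70% of its speed; a pose out of reach is approached as far as the arm can. A call with a number of a shift or a turn outside -1 to 1 is refused whole. A call with a gripper value outside its range is refused whole. The fingers move at their own pace and stop on an object; "grip_force" is the grip in N (left out, the last holds). Time passes only in rows, so rows that repeat a pose let the fingers close. It gives the time, the measured TCP pose, the force and the opening at its end, in the units of the state.
- get_state(): the state, without advancing time (a new reading comes with each control period).
- capture(name): name is "scene" or "top"; returns the picture (384x512x3 uint8, blue, green, red); there is no depth.
- camera_params(name): a dict with "mtx" (3x3 intrinsics, pixels), "world_to_cam" (4x4, takes a point from world to camera coordinates). Camera axes: x right, y down, z forward; pixel columns grow to the right and rows downward; lengths in m; the calibration is good to about 2 mm. A picture is of the moment at which its call begins. camera_params takes no time and is no camera call.
- finish_job(): hands the job in, once; it reports no verdict.
The state is a dict: "clock": time; "joint_positions": joint angles; "joint_vel": joint speeds; "effort": joint torques, N m; "ee_pos": TCP position; "ee_rot": TCP orientation; "force": force on the tool from outside, world axes, zero at the start; "torque": the same for the moment, N m; "grip_width": opening from 0.0 (shut) to 1.0 (fully open).
Only numpy, scipy, OpenCV 4.12 (cv2) and the standard library are available. Lean on these libraries where they do the work, as an engineer would, in place of code of your own. Each camera call takes 0.05 s, during which the arm holds its last target.

## Working session

There is one attempt and no reset: what is moved stays moved. The work goes in short steps, Python scripts to look and compute and a tool call to move; the robot and the scene stay as the last step left them, time stands still between calls to the robot, and variables do not carry over. Pictures are saved under pics/ and viewed, and the job is handed in when it is done.

Besides the shell and the picture viewer there is one more tool, called as name(argument=value, ...), one argument or row to a line, values as JSON. play_rows: Moves the arm, as the interface text tells. Its arguments: {"type":"object","properties":{"rows":{"type":"array","items":{"type":"array"}},"grip_force":{"type":"number"}},"required":["rows"]}

```bash
ls; mkdir -p pics; python3 - <<'E'
from rig import *
import cv2
s=get_state();print(s)
for n in("scene","top"):
    cv2.imwrite(f"pics/{n}0.png",capture(n));p=camera_params(n);print(n,p)
E
```

```text
pics
{'clock': 0.0, 'joint_positions': array([-1.24600470e+00,  2.38774796e-01, -1.42359752e-02,  1.31921325e+00,
       -1.96954505e-05,  1.57078505e+00]), 'joint_vel': array([-0.00055443,  0.00248635, -0.00078571,  0.00047104,  0.00030231,
        0.00025977]), 'effort': array([ 2.36796273e-03, -5.38776541e+01,  3.46449351e+01,  1.81056757e-02,
        1.00648676e-04, -8.39997767e-06]), 'ee_pos': array([ 0.16738525, -0.49713179,  0.20788791]), 'ee_rot': array([-4.08519843e-04,  8.12133405e-01, -5.83471356e-01, -5.85482519e-04]), 'force': array([-0.58208181, -0.77381476, -0.19904709]), 'torque': array([-0.05779579,  0.08074175,  0.03172143]), 'grip_width': 0.998765917397783}
scene {'mtx': array([[366.33368303,   0.        , 256.87425304],
       [  0.        , 366.33368303, 194.467173  ],
       [  0.        ,   0.        ,   1.        ]]), 'world_to_cam': array([[ 0.85629817,  0.51588314,  0.02486015, -0.43635079],
       [ 0.28049644, -0.42409193, -0.86108524, -0.05132032],
       [-0.43367636,  0.7443189 , -0.50785253,  1.31645134],
       [ 0.        ,  0.        ,  0.        ,  1.        ]])}
top {'mtx': array([[497.34704949,   0.        , 247.72850612],
       [  0.        , 497.34704949, 195.36891601],
       [  0.        ,   0.        ,   1.        ]]), 'world_to_cam': array([[-0.02872396, -0.99950801, -0.01259628,  0.06083372],
       [-0.99779939,  0.02942368, -0.05941899,  0.48108608],
       [ 0.05976038,  0.01086181, -0.99815365,  1.36157034],
       [ 0.        ,  0.        ,  0.        ,  1.        ]])}
```

View pics/scene0.png

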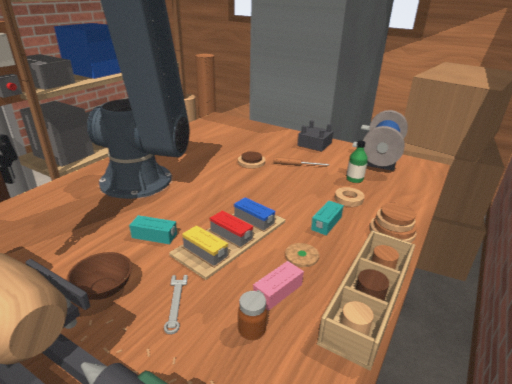

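View pics/top0.png

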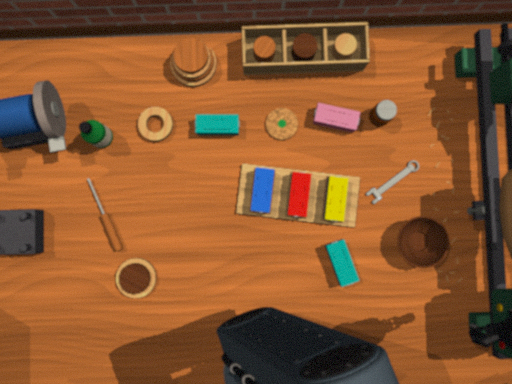

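The top view shows the board with the blue (262,190), red (299,194) and yellow (337,198) cases on it. The turquoise (217,124), (342,262) and pink (337,116) ones are look-alikes off the board. The pad with the green dot is at (281,124). Next I'll measure.

```bash
cat > h.py <<'E'
import numpy as np,cv2
from rig import *
def ray(n,u,v,z):
    p=camera_params(n);K=p["mtx"];T=p["world_to_cam"];R=T[:3,:3];t=T[:3,3]
    c=-R.T@t;d=R.T@np.linalg.inv(K)@np.array([u,v,1.]);return c+d*(z-c[2])/d[2]
def proj(n,P):
    p=camera_params(n);q=p["world_to_cam"]@np.append(P,1);q=p["mtx"]@q[:3];return q[:2]/q[2]
def blobs(img,lo,hi,amin=60):
    h=cv2.cvtColor(img,cv2.COLOR_BGR2HSV);m=cv2.inRange(h,np.array(lo),np.array(hi))
    m=cv2.morphologyEx(m,cv2.MORPH_OPEN,np.ones((3,3)))
    cs,_=cv2.findContours(m,cv2.RETR_EXTERNAL,cv2.CHAIN_APPROX_NONE)
    return [c for c in cs if cv2.contourArea(c)>amin]
COL={"red":((0,190,120),(6,255,255)),"yellow":((24,170,120),(34,255,255)),"blue":((105,150,90),(120,255,255))}
def rect(n,c,z):
    P=np.array([ray(n,*p[0],z)[:2] for p in c.astype(float)]).astype(np.float32)
    return cv2.minAreaRect(P*1000)
E
python3 - <<'E'
from h import *
for n,f in(("top","pics/top0.png"),("scene","pics/scene0.png")):
    im=cv2.imread(f)
    for k,(l,h) in COL.items():
        for c in blobs(im,l,h):
            (x,y,w,hh)=cv2.boundingRect(c);print(n,k,x,y,w,hh,"rect mm",rect(n,c,.056))
    for c in blobs(im,(50,150,80),(80,255,255),8):
        u,v=c[:,0].mean(0);print(n,"green",u,v,ray(n,u,v,.008).round(4))
im=cv2.imread("pics/top0.png")
h=cv2.cvtColor(im,cv2.COLOR_BGR2HSV);print(h[167,280],h[220,350],h[120,270],h[150,290])
print("tcp",proj("top",[.168,-.498,.208]),proj("scene",[.168,-.498,.208]))
cv2.imwrite("pics/crop1.png",cv2.resize(im[90:300,200:410],None,fx=2.8,fy=2.8,interpolation=cv2.INTER_CUBIC))
E
```

```text
top red 288 172 23 45 rect mm ((479.69122314453125, -90.74129486083984), (51.10453414916992, 115.40222930908203), 81.25664520263672)
top yellow 325 176 23 46 rect mm ((464.9969787597656, -189.53480529785156), (52.50505447387695, 118.26978302001953), 82.0016098022461)
top blue 252 169 22 43 rect mm ((494.32635498046875, 7.660301208496094), (48.55958938598633, 114.03911590576172), 81.50531768798828)
top blue 0 96 34 35 rect mm ((723.7951049804688, 675.0701293945312), (86.92870330810547, 91.71802520751953), 7.380826950073242)
top green 281.5 123.0 [ 0.6834 -0.0536  0.008 ]
top green 95.86792452830188 130.69811320754718 [0.6778 0.4687 0.008 ]
scene red 211 212 41 23 rect mm ((481.8194885253906, -98.04258728027344), (53.699798583984375, 118.1895980834961), 81.85908508300781)
scene blue 235 199 39 21 rect mm ((497.7035217285156, -0.17732620239257812), (57.43368148803711, 119.28340148925781), 80.55524444580078)
scene blue 56 27 64 50 rect mm ((-2385.71630859375, 1613.5670166015625), (467.3597717285156, 2865.497802734375), 57.836483001708984)
[ 15 157 198] [ 18 128 207] [ 15 162 186] [ 12 180 190]
tcp [484.31830394 318.33089826] [ -2.96293339 207.78538468]
```

View pics/crop1.png

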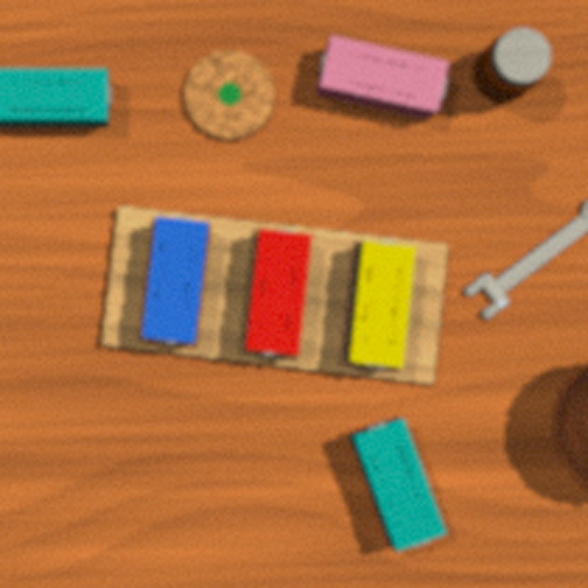

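The enlarged crop confirms it: the red, yellow and blue lids sit on the board and measure about 50x116 mm, spaced 99.6 mm apart. The board's y axis lies at 81.5°. The turquoise and pink cases are off the board. The pad's green dot is at (0.683, -0.054). I'll raise the arm and turn it while moving towards red.

play_rows(
  rows=[
    [1,[0,0,-0.3],[0,0,-0.1]],
    [1,[0,0,-0.33],[0,0,-0.2]],
    [1,[-0.67,-1,-0.33],[0,0,-0.6]],
    [1,[-0.67,-1,-0.33],[0,0,-0.6]],
    [1,[-0.67,-1,-0.33],[0,0,-0.6]],
    [1,[-0.67,-1,-0.33],[0,0,-0.6]],
    [1,[-0.67,-1,-0.33],[0,0,-0.6]],
    [1,[-0.67,-1,-0.33],[0,0,-0.6]],
  ],
  grip_force=80,
)

```text
clock: 0.77
ee_pos: [0.2791, -0.3516, 0.2581]
ee_rot: [-0.0, 0.989, -0.146, 0.0]
force: [-0.3, -0.5, -0.1]
grip_width: 1.002
```

```bash
cat >> h.py <<'E'
from scipy.spatial.transform import Rotation as Ro
TH=81.5
def plan(p,yaw=TH,tilt=0):
    s=get_state();R0=Ro.from_quat(np.roll(s["ee_rot"],-1))
    a=np.radians(yaw);X=np.array([np.cos(a),np.sin(a),0]);Z=np.array([0,0,-1.]);Y=np.cross(Z,X)
    Rt=Ro.from_matrix(np.c_[X,Y,Z])*Ro.from_rotvec([np.radians(tilt),0,0])
    print("t",round(s["clock"],2),"pos",s["ee_pos"].round(4),"j",s["joint_positions"].round(2),"F",s["force"].round(2),"M",s["torque"].round(3),"w",round(s["grip_width"],3))
    print("shift",(R0.inv().apply(np.array(p)-s["ee_pos"])/.15).round(3),"turn",((R0.inv()*Rt).as_rotvec()/(np.pi/2)).round(3))
RED=[.480,-.0925];YEL=[.4655,-.191];BLU=[.495,.006];PAD=[.6834,-.0536]
E
python3 -c "
from h import *
plan(RED+[.17])"
```

```text
t 0.77 pos [ 0.2791 -0.3516  0.2581] j [-0.9   0.09 -0.07  1.41  0.    0.96] F [-0.35 -0.53 -0.06] M [-0.067 -0.054  0.014] w 1.002
shift [ 0.783 -2.04   0.589] turn [-0.000e+00 -1.000e-03 -1.092e+00]
```

play_rows(
  rows=[
    [1,[0.35,-1,0.2],[0,0,-0.6]],
    [1,[0.35,-1,0.2],[0,0,-0.6]],
    [1,[0.35,-1,0.2],[0,0,-0.6]],
    [1,[0.35,-1,0.2],[0,0,-0.6]],
    [1,[0.35,-1,0.2],[0,0,-0.6]],
    [1,[0.35,-1,0.2],[0,0,-0.6]],
    [1,[0.35,-1,0.2],[0,0,-0.6]],
    [1,[0.35,-1,0.2],[0,0,-0.6]],
  ],
)

```text
clock: 1.43
ee_pos: [0.3726, -0.2264, 0.2277]
ee_rot: [-0.0, 0.948, 0.318, -0.0]
force: [-1.0, 0.4, 1.3]
grip_width: 0.997
```

```bash
python3 -c "
from h import *
plan(RED+[.15])"
```

```text
t 1.43 pos [ 0.3726 -0.2264  0.2277] j [-0.55  0.08 -0.16  1.33  0.    0.38] F [-1.02  0.44  1.28] M [-0.014 -0.042 -0.011] w 0.997
shift [ 1.11  -0.28   0.518] turn [-0.001 -0.    -0.494]
```

play_rows(
  rows=[
    [1,[1,-0.28,0.5],[0,0,-0.49]],
    [1,[1,-0.28,0.5],[0,0,-0.49]],
    [1,[1,-0.28,0.5],[0,0,-0.49]],
    [1,[1,-0.28,0.5],[0,0,-0.49]],
    [1,[1,-0.28,0.5],[0,0,-0.49]],
    [1,[1,-0.28,0.5],[0,0,-0.49]],
    [1,[1,-0.28,0.5],[0,0,-0.49]],
    [1,[1,-0.28,0.5],[0,0,-0.49]],
  ],
)

```text
clock: 2.1
ee_pos: [0.4677, -0.1036, 0.1528]
ee_rot: [-0.0, 0.763, 0.647, -0.0]
force: [0.2, -0.7, 0.9]
grip_width: 1.001
```

```bash
python3 -c "
from h import *
cv2.imwrite('pics/scene1.png',capture('scene'))
plan(RED+[.025])"
```

```text
t 2.15 pos [ 0.4678 -0.1039  0.153 ] j [-0.22  0.19 -0.23  1.16  0.   -0.05] F [-0.43 -0.61 -0.36] M [ 0.028  0.038 -0.011] w 1.005
shift [0.089 0.068 0.853] turn [-0.    -0.    -0.011]
```

View pics/scene1.png

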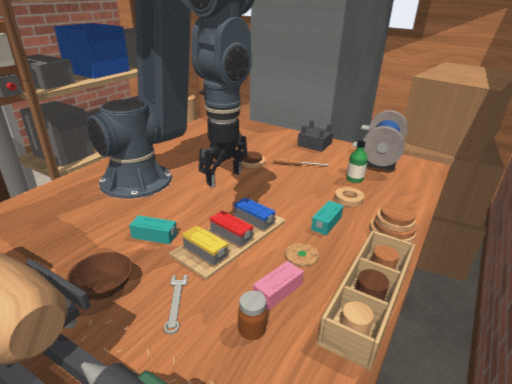

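The view shows the open gripper with its tips around (212,183) and (243,162). I'll check that against the calibration.

```bash
python3 -c "
from h import *
print(proj('scene',[.4678,-.1039,.153]),proj('scene',[.48,-.0925,.034]))
cv2.imwrite('pics/top1.png',capture('top'));print(proj('top',[.4678,-.1039,.153]))"
```

```text
[224.17081419 191.49115778] [230.9980502  227.89388141]
[307.82740641 196.24122983]
```

View pics/top1.png

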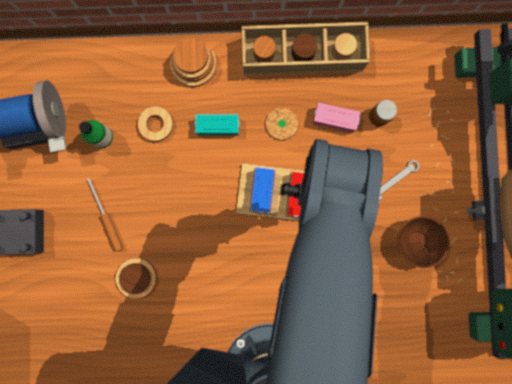

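```bash
python3 -c "
from h import *
im=cv2.imread('pics/scene1.png')
a=np.array([np.cos(np.radians(81.5)),np.sin(np.radians(81.5)),0])
P=np.array([.4678,-.1039,.153])
for q in (P,P+a*.05,P-a*.05,P+a*.05+[0,0,.013],P-a*.05+[0,0,.013]):
    u,v=proj('scene',q);cv2.circle(im,(int(round(u)),int(round(v))),1,(0,255,255),-1)
cv2.imwrite('pics/crop2.png',cv2.resize(im[130:260,160:290],None,fx=4.5,fy=4.5))"
```

```text
(no output)
```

View pics/crop2.png

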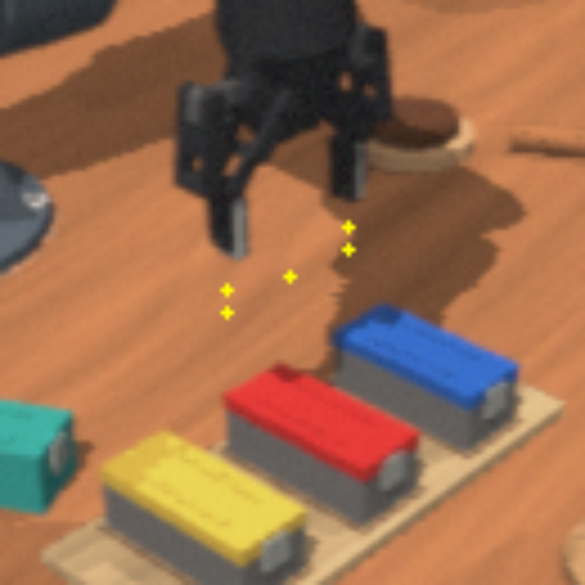

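The visible tips sit about 25 mm higher than I'd expect from the stated TCP, even allowing for the 13 mm of open-finger setback. I'll go down partway and look again.

play_rows(
  rows=[
    [1,[0.09,0.07,0.1],[0,0,-0.01]],
    [1,[0.09,0.07,0.2],[0,0,-0.01]],
    [1,[0.09,0.07,0.4],[0,0,-0.01]],
    [1,[0.09,0.07,0.55],[0,0,-0.01]],
    [1,[0.09,0.07,0.65],[0,0,-0.01]],
    [1,[0.09,0.07,0.7],[0,0,-0.01]],
    [1,[0.09,0.07,0.7],[0,0,-0.01]],
  ],
)

```text
clock: 2.78
ee_pos: [0.4794, -0.0924, 0.0469]
ee_rot: [-0.001, 0.758, 0.652, -0.001]
force: [0.4, -0.1, -0.0]
grip_width: 0.998
```

```bash
python3 -c "
from h import *
im=capture('scene')
plan(RED+[.025])
P=get_state()['ee_pos']
a=np.array([np.cos(np.radians(81.5)),np.sin(np.radians(81.5)),0])
for q in (P,P+a*.05,P-a*.05,P+a*.05+[0,0,.013],P-a*.05+[0,0,.013]):
    u,v=proj('scene',q);cv2.circle(im,(int(round(u)),int(round(v))),1,(0,255,255),-1)
cv2.imwrite('pics/crop3.png',cv2.resize(im[150:270,160:300],None,fx=5,fy=5))"
```

```text
t 2.83 pos [ 0.4801 -0.0925  0.048 ] j [-0.19  0.29 -0.38  0.9   0.   -0.04] F [0.31 0.59 0.66] M [-0.014 -0.002 -0.007] w 0.999
shift [-0.    -0.001  0.154] turn [-0. -0. -0.]
```

View pics/crop3.png

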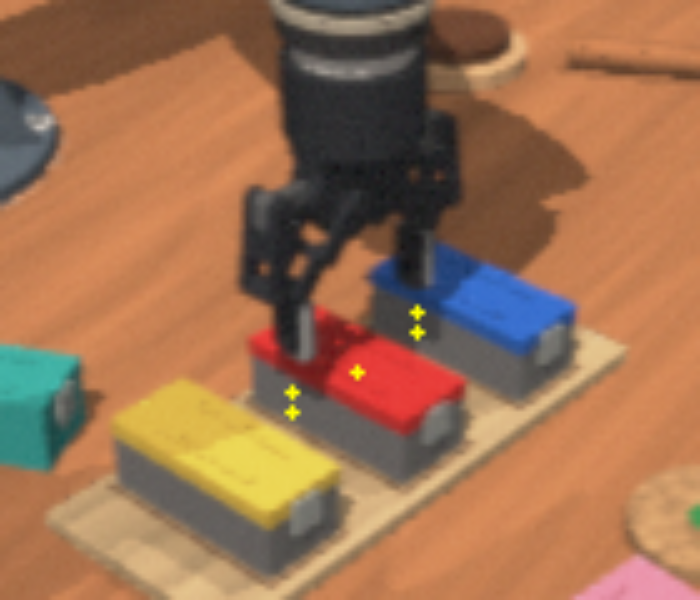

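play_rows(
  rows=[
    [1,[0,0,0.05],[0,0,0]],
    [1,[0,0,0.1],[0,0,0]],
    [1,[0,0,0.15],[0,0,0]],
    [1,[0,0,0.16],[0,0,0]],
  ],
)

```text
clock: 3.17
ee_pos: [0.4799, -0.0921, 0.023]
ee_rot: [-0.0, 0.757, 0.653, -0.0]
force: [0.1, 0.6, -1.0]
grip_width: 0.998
```

```bash
python3 -c "
from h import *
im=capture('scene')
plan(RED+[.025])
cv2.imwrite('pics/crop4.png',cv2.resize(im[150:270,160:300],None,fx=5,fy=5))"
```

```text
t 3.22 pos [ 0.4798 -0.092   0.0231] j [-0.19  0.32 -0.42  0.84  0.   -0.04] F [-0.84  0.74 -0.41] M [-0.008  0.052  0.034] w 0.998
shift [-0.003  0.001 -0.012] turn [-0.001 -0.     0.001]
```

View pics/crop4.png

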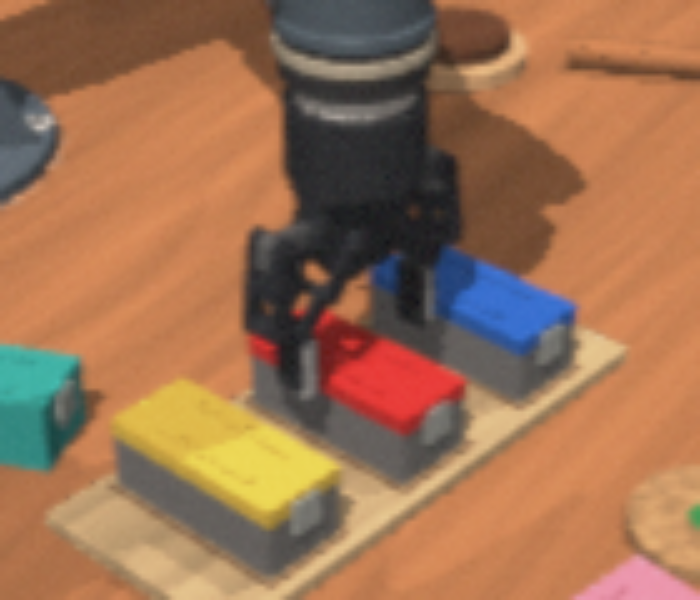

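The fingers straddle the red case, with the near tip at (302,400) in the crop, just below the lid side. I'll close them.

play_rows(
  rows=[
    [0.5,[0,0,0],[0,0,0]],
    [0.3,[0,0,0],[0,0,0]],
    [0.3,[0,0,0],[0,0,0]],
    [0.3,[0,0,0],[0,0,0]],
    [0.3,[0,0,0],[0,0,0]],
    [0.3,[0,0,0],[0,0,0]],
  ],
)

```text
clock: 3.72
ee_pos: [0.4807, -0.0924, 0.025]
ee_rot: [0.001, 0.757, 0.653, 0.0]
force: [-2.5, -0.2, 9.2]
grip_width: 0.55
```

```bash
python3 -c "
from h import *
im=capture('scene')
plan(RED+[.14])
cv2.imwrite('pics/crop5.png',cv2.resize(im[150:270,160:300],None,fx=5,fy=5))"
```

```text
t 3.77 pos [ 0.4807 -0.0923  0.025 ] j [-0.19  0.32 -0.42  0.84 -0.   -0.04] F [-3.04 -0.06  9.08] M [-0.015  0.612  0.013] w 0.554
shift [-0.002 -0.004 -0.767] turn [0.001 0.    0.001]
```

View pics/crop5.png

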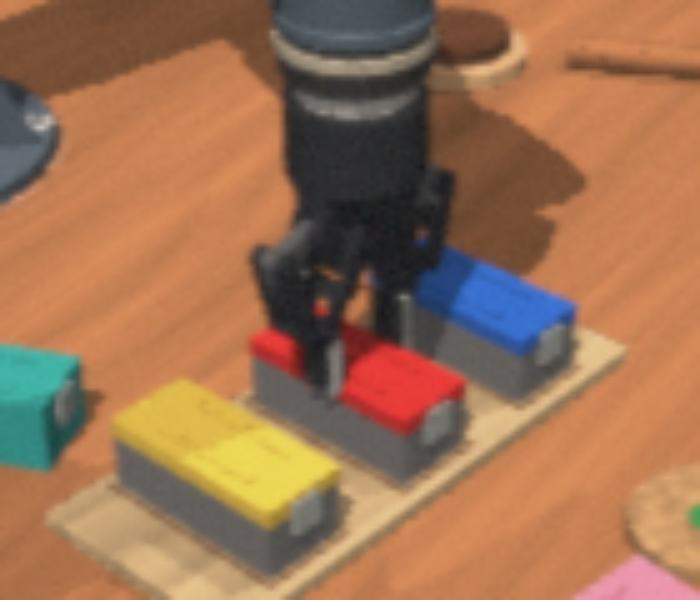

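The red case is gripped at width 0.55 (about 47–50 mm), with the pads mid-length. Next I'll lift it.

play_rows(
  rows=[
    [0.3,[0,0,-0.05],[0,0,0]],
    [0.3,[0,0,-0.2],[0,0,0]],
    [0.3,[0,0,-0.4],[0,0,0]],
    [0.3,[0,0,-0.6],[0,0,0]],
    [0.3,[0,0,-0.75],[0,0,0]],
    [0.3,[0,0,-0.8],[0,0,0]],
    [0.3,[0,0,-0.8],[0,0,0]],
  ],
)

```text
clock: 4.35
ee_pos: [0.4816, -0.0923, 0.1458]
ee_rot: [0.001, 0.757, 0.654, 0.001]
force: [1.0, -0.7, -3.8]
grip_width: 0.554
```

```bash
python3 -c "
from h import *
im=capture('scene')
plan(RED+[.14])
cv2.imwrite('pics/crop6.png',cv2.resize(im[110:260,150:300],None,fx=4,fy=4))"
```

```text
t 4.4 pos [ 0.4806 -0.0922  0.1441] j [-0.19  0.21 -0.22  1.14  0.   -0.04] F [ 0.31  0.68 -4.32] M [-0.005  0.057  0.028] w 0.553
shift [-0.003 -0.004  0.027] turn [ 0.001 -0.     0.001]
```

View pics/crop6.png

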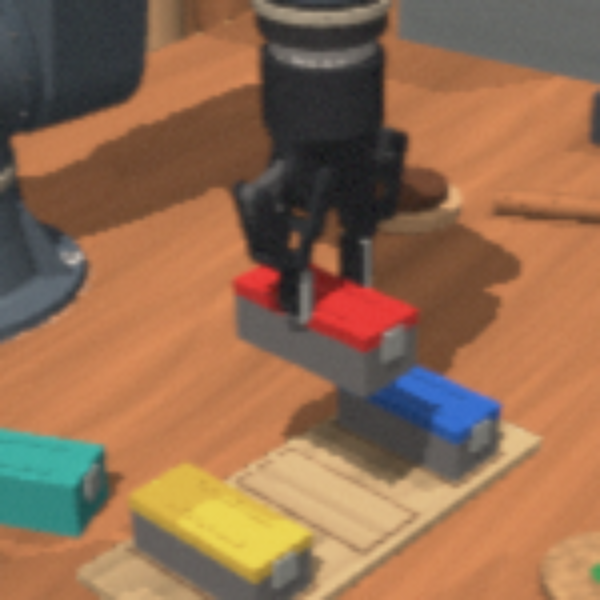

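It's lifted level, and the board outline is visible below. Now I'll rock it end to end and hold at each tilt to read the moment.

play_rows(
  rows=[
    [0.3,[0,0,0],[0.08,0,0]],
    [0.3,[0,0,0],[0.16,0,0]],
    [0.3,[0,0,0],[0.24,0,0]],
    [0.3,[0,0,0],[0.28,0,0]],
    [0.3,[0,0,0],[0.28,0,0]],
    [0.3,[0,0,0],[0.28,0,0]],
    [0.3,[0,0,0],[0.28,0,0]],
    [0.3,[0,0,0],[0.28,0,0]],
  ],
)

```text
clock: 5.07
ee_pos: [0.4797, -0.092, 0.1445]
ee_rot: [-0.164, 0.739, 0.638, -0.142]
force: [1.1, 0.0, -3.6]
grip_width: 0.55
```

```bash
cat >> h.py <<'E'
def mom(name,n=6):
    M=[];F=[];E=[]
    for i in range(n):
        im=capture('scene');s=get_state();R=Ro.from_quat(np.roll(s["ee_rot"],-1))
        M.append(R.inv().apply(s["torque"]));F.append(R.inv().apply(s["force"]));E.append(s["effort"])
    M=np.array(M);F=np.array(F);cv2.imwrite(f'pics/{name}.png',cv2.resize(im[90:260,150:320],None,fx=3.5,fy=3.5))
    print("tool M",M.mean(0).round(4),"+-",(M.std(0)/n**.5).round(4),"F",F.mean(0).round(2),"eff",np.mean(E,0).round(2)[1:4])
    plan(RED+[.15])
E
python3 -c "
from h import *
mom('r1')"
```

```text
tool M [-6.559e-01 -1.000e-04  1.690e-02] +- [0.0098 0.011  0.016 ] F [-0.04  1.32  3.17] eff [-73.59  29.56   5.45]
t 5.37 pos [ 0.4803 -0.0921  0.1448] j [-0.18  0.56  0.22  1.67 -0.01 -0.03] F [-0.59 -0.02 -3.02] M [-0.141 -0.594 -0.08 ] w 0.555
shift [-0.003 -0.016 -0.03 ] turn [-0.279  0.     0.001]
```

View pics/r1.png

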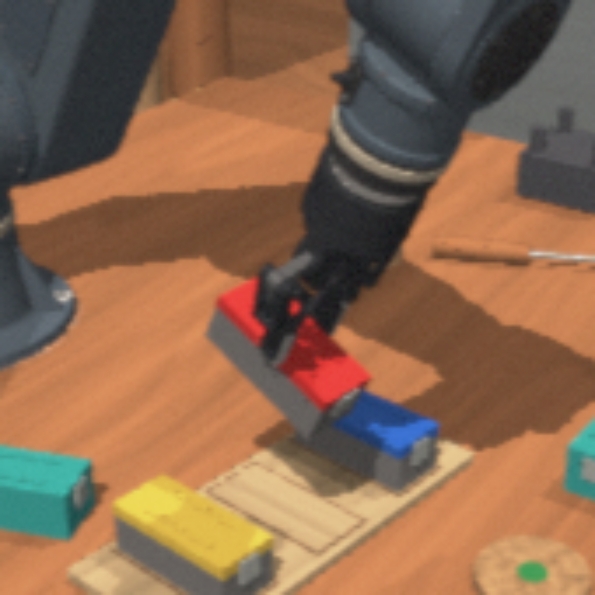

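The case is tilted with its far end down and hasn't slipped. Now the other way.

play_rows(
  rows=[
    [0.3,[0,0,0],[-0.08,0,0]],
    [0.3,[0,0,0],[-0.16,0,0]],
    [0.3,[0,0,0],[-0.24,0,0]],
    [0.3,[0,0,0],[-0.32,0,0]],
    [0.3,[0,0,0],[-0.4,0,0]],
    [0.3,[0,0,0],[-0.48,0,0]],
    [0.3,[0,0,0],[-0.56,0,0]],
    [0.3,[0,0,0],[-0.56,0,0]],
  ],
)

```text
clock: 6.03
ee_pos: [0.4691, -0.0899, 0.1372]
ee_rot: [0.163, 0.739, 0.638, 0.141]
force: [-3.4, 0.0, -6.3]
grip_width: 0.551
```

play_rows(
  rows=[
    [0.3,[0,0,0],[0,0,0]],
    [0.3,[0,0,0],[0,0,0]],
    [0.3,[0,0,0],[0,0,0]],
    [0.3,[0,0,0],[0,0,0]],
  ],
)

```text
clock: 6.37
ee_pos: [0.4829, -0.0926, 0.1454]
ee_rot: [0.165, 0.739, 0.638, 0.143]
force: [-1.0, 0.4, -3.1]
grip_width: 0.553
```

```bash
python3 -c "
from h import *
mom('r2')"
```

```text
tool M [ 0.682  -0.0098  0.0059] +- [0.0077 0.0072 0.0144] F [ 0.15 -1.5   3.3 ] eff [-29.77  37.62  -5.52]
t 6.67 pos [ 0.4808 -0.0922  0.1438] j [-0.21 -0.09 -0.68  0.55  0.03 -0.05] F [-0.44  0.13 -3.3 ] M [ 0.1    0.691 -0.016] w 0.549
shift [-0.003  0.013 -0.039] turn [ 0.279 -0.     0.001]
```

View pics/r2.png

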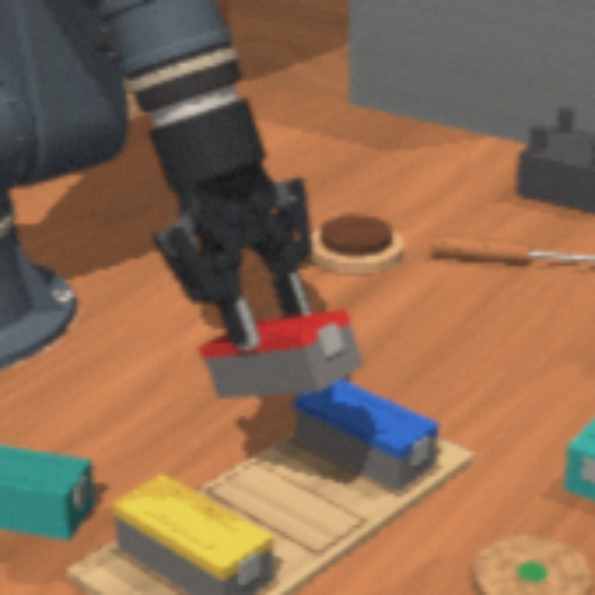

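Red: moment −0.656 / +0.682, a baseline to compare against the others. Now I'll level it and set it back.

play_rows(
  rows=[
    [0.3,[0,0,0],[0.08,0,0]],
    [0.3,[0,0,0],[0.16,0,0]],
    [0.3,[0,0,0],[0.24,0,0]],
    [0.3,[0,0,0],[0.28,0,0]],
    [0.3,[0,0,0],[0.28,0,0]],
    [0.3,[0,0,0],[0.28,0,0]],
    [0.3,[0,0,0],[0.28,0,0]],
  ],
)

```text
clock: 7.25
ee_pos: [0.4799, -0.092, 0.1434]
ee_rot: [0.0, 0.757, 0.653, 0.0]
force: [0.0, 0.5, -3.4]
grip_width: 0.546
```

```bash
python3 -c "
from h import *
mom('r3',4)
plan([.480,-.0925,.027])"
```

```text
tool M [-0.0793  0.0193  0.0177] +- [0.0078 0.0099 0.0188] F [-0.35 -0.14  3.98] eff [-50.28  34.43  -0.08]
t 7.45 pos [ 0.4796 -0.092   0.1445] j [-0.19  0.21 -0.22  1.14  0.   -0.04] F [ 0.53 -0.49 -3.73] M [ 0.031 -0.084 -0.037] w 0.548
shift [-0.003  0.003 -0.037] turn [ 0.001 -0.     0.001]
t 7.45 pos [ 0.4796 -0.092   0.1445] j [-0.19  0.21 -0.22  1.14  0.   -0.04] F [ 0.53 -0.49 -3.73] M [ 0.031 -0.084 -0.037] w 0.548
shift [-0.003  0.002  0.783] turn [ 0.001 -0.     0.001]
```

View pics/r3.png

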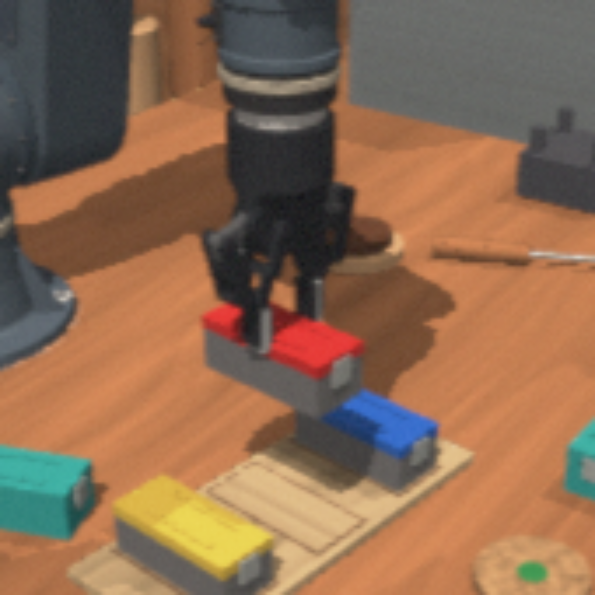

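After the − tilt the level moment is −0.079, against about +0.055 just after lifting, which suggests something moved inside. As a direct check, I'll tilt + and come back to level.

play_rows(
  rows=[
    [0.3,[0,0,0],[0.08,0,0]],
    [0.3,[0,0,0],[0.16,0,0]],
    [0.3,[0,0,0],[0.24,0,0]],
    [0.3,[0,0,0],[0.24,0,0]],
    [0.3,[0,0,0],[0.24,0,0]],
    [0.3,[0,0,0],[0.24,0,0]],
    [0.3,[0,0,0],[0.24,0,0]],
    [0.3,[0,0,0],[0.24,0,0]],
  ],
)

```text
clock: 8.12
ee_pos: [0.4799, -0.0921, 0.1464]
ee_rot: [-0.14, 0.744, 0.642, -0.121]
force: [-0.0, -0.4, -3.3]
grip_width: 0.553
```

play_rows(
  rows=[
    [0.3,[0,0,0],[-0.08,0,0]],
    [0.3,[0,0,0],[-0.16,0,0]],
    [0.3,[0,0,0],[-0.22,0,0]],
    [0.3,[0,0,0],[-0.24,0,0]],
    [0.3,[0,0,0],[-0.24,0,0]],
    [0.3,[0,0,0],[-0.24,0,0]],
    [0.3,[0,0,0],[-0.24,0,0]],
    [0.3,[0,0,0],[-0.24,0,0]],
  ],
)

```text
clock: 8.78
ee_pos: [0.4811, -0.0923, 0.1444]
ee_rot: [0.0, 0.757, 0.654, 0.0]
force: [0.1, 0.1, -3.3]
grip_width: 0.552
```

```bash
python3 -c "
from h import *
mom('r4',6)
plan([.480,-.0925,.027])"
```

```text
tool M [ 0.0392  0.0178 -0.0145] +- [0.011  0.0087 0.013 ] F [-0.06  0.25  3.53] eff [-52.24  34.34   0.  ]
t 9.08 pos [ 0.4806 -0.0922  0.1435] j [-0.19  0.21 -0.22  1.14  0.   -0.04] F [ 0.1  -1.02 -3.91] M [0.03  0.066 0.061] w 0.552
shift [-0.003 -0.004 -0.043] turn [-0.001 -0.     0.001]
t 9.08 pos [ 0.4806 -0.0922  0.1435] j [-0.19  0.21 -0.22  1.14  0.   -0.04] F [ 0.1  -1.02 -3.91] M [0.03  0.066 0.061] w 0.552
shift [-0.003 -0.003  0.777] turn [-0.001 -0.     0.001]
```

Level moment was −0.079 and then +0.039. The 0.118 N·m swing matches the ball's predicted 2×0.058, so red very probably rattles. Next I'll set red down and test yellow and blue, as ordered and as a cross-check.

play_rows(
  rows=[
    [0.3,[0,0,0.1],[0,0,0]],
    [0.3,[0,0,0.3],[0,0,0]],
    [0.3,[0,0,0.5],[0,0,0]],
    [0.3,[0,0,0.65],[0,0,0]],
    [0.3,[0,0,0.72],[0,0,0]],
    [0.3,[0,0,0.76],[0,0,0]],
    [0.3,[0,0,0.78],[0,0,0]],
    [0.3,[0,0,0.78],[0,0,0]],
  ],
)

```text
clock: 9.75
ee_pos: [0.4806, -0.0922, 0.0268]
ee_rot: [-0.0, 0.757, 0.653, -0.0]
force: [0.0, -0.8, -3.6]
grip_width: 0.551
```

```bash
python3 -c "
from h import *
plan([.480,-.0925,.025])"
```

```text
t 9.75 pos [ 0.4806 -0.0922  0.0268] j [-0.19  0.31 -0.41  0.85  0.   -0.04] F [ 0.03 -0.78 -3.55] M [ 0.043  0.028 -0.001] w 0.551
shift [-0.003 -0.003  0.012] turn [-0.    -0.     0.001]
```

play_rows(
  rows=[
    [0.3,[0,0,0.01],[0,0,0]],
    [0.3,[0,0,0.015],[0,0,0]],
    [0.3,[0,0,0.02],[0,0,0]],
    [0.7,[0,0,0.02],[0,0,0]],
    [1,[0,0,0.02],[0,0,0]],
    [1,[0,0,0.02],[0,0,0]],
    [1,[0,0,0.02],[0,0,0]],
  ],
)

```text
clock: 10.33
ee_pos: [0.4808, -0.0922, 0.0244]
ee_rot: [0.0, 0.757, 0.653, 0.0]
force: [-0.2, -0.7, 0.5]
grip_width: 0.999
```

play_rows(
  rows=[
    [1,[0,0,-0.1],[0,0,0]],
    [1,[0,0,-0.3],[0,0,0]],
    [1,[0,0,-0.5],[0,0,0]],
    [1,[0,0,-0.7],[0,0,0]],
    [1,[-0.2,0,-0.75],[0,0,0]],
    [1,[-0.4,0,-0.75],[0,0,0]],
    [1,[-0.6,0,-0.75],[0,0,0]],
    [1,[-0.66,0,-0.75],[0,0,0]],
  ],
)

```text
clock: 11.0
ee_pos: [0.4659, -0.193, 0.137]
ee_rot: [0.001, 0.757, 0.653, -0.0]
force: [0.2, 0.5, -0.7]
grip_width: 0.999
```

```bash
python3 -c "
from h import *
im=capture('scene');cv2.imwrite('pics/y0.png',cv2.resize(im[90:260,150:320],None,fx=3.5,fy=3.5))
plan(YEL+[.021])"
```

```text
t 11.05 pos [ 0.4657 -0.193   0.1367] j [-0.39  0.24 -0.2   1.13 -0.   -0.24] F [-0.32  0.21  0.41] M [-0.094  0.054  0.037] w 1.003
shift [ 0.014 -0.004  0.771] turn [ 0.     0.001 -0.001]
```

View pics/y0.png

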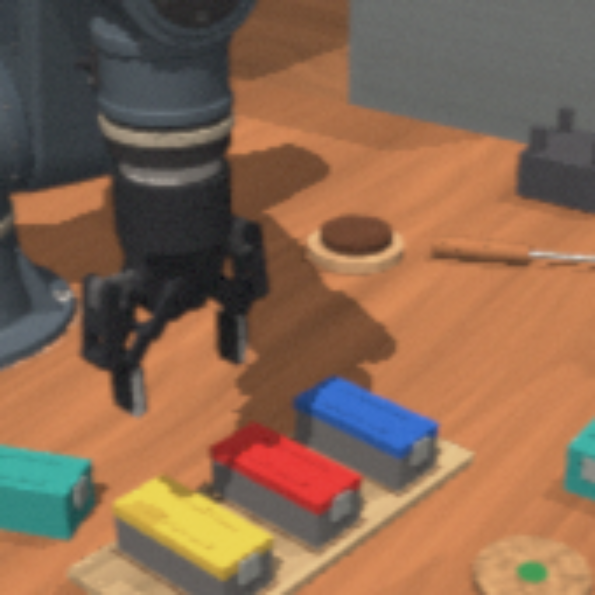

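Red is flat at its place and the gripper is over yellow. I'll go down and grip it.

play_rows(
  rows=[
    [1,[0.015,0,0.1],[0,0,0]],
    [1,[0.015,0,0.3],[0,0,0]],
    [1,[0.015,0,0.5],[0,0,0]],
    [1,[0.015,0,0.65],[0,0,0]],
    [1,[0.015,0,0.72],[0,0,0]],
    [1,[0.015,0,0.75],[0,0,0]],
    [1,[0.015,0,0.75],[0,0,0]],
    [0.5,[0.015,0,0.75],[0,0,0]],
  ],
)

```text
clock: 11.72
ee_pos: [0.4668, -0.1876, 0.0245]
ee_rot: [0.0, 0.757, 0.654, 0.0]
force: [1.1, 0.4, -0.6]
grip_width: 0.883
```

play_rows(
  rows=[
    [0.3,[0,0,0],[0,0,0]],
    [0.3,[0,0,0],[0,0,0]],
    [0.3,[0,0,0],[0,0,0]],
    [0.3,[0,0,0],[0,0,0]],
    [0.3,[0,0,0],[0,0,0]],
  ],
)

```text
clock: 12.13
ee_pos: [0.4673, -0.1888, 0.0259]
ee_rot: [0.002, 0.757, 0.653, 0.0]
force: [-2.5, -1.5, 13.1]
grip_width: 0.549
```

play_rows(
  rows=[
    [0.3,[0,0,-0.05],[0,0,0]],
    [0.3,[0,0,-0.2],[0,0,0]],
    [0.3,[0,0,-0.4],[0,0,0]],
    [0.3,[0,0,-0.6],[0,0,0]],
    [0.3,[0,0,-0.75],[0,0,0]],
    [0.3,[0,0,-0.8],[0,0,0]],
    [0.3,[0,0,-0.8],[0,0,0]],
  ],
)

```text
clock: 12.72
ee_pos: [0.4674, -0.1882, 0.1459]
ee_rot: [0.002, 0.757, 0.653, 0.001]
force: [0.2, 0.6, -3.8]
grip_width: 0.548
```

```bash
python3 -c "
from h import *
mom('y1',3)"
```

```text
tool M [0.0203 0.033  0.0336] +- [0.0151 0.015  0.0141] F [ 0.48 -0.18  4.13] eff [-55.31  35.73   0.18]
t 12.87 pos [ 0.4654 -0.1875  0.1425] j [-0.38  0.23 -0.19  1.15  0.   -0.24] F [ 0.53  0.96 -4.  ] M [0.046 0.05  0.   ] w 0.55
shift [ 0.641  0.003 -0.049] turn [-0.001 -0.     0.001]
```

View pics/y1.png

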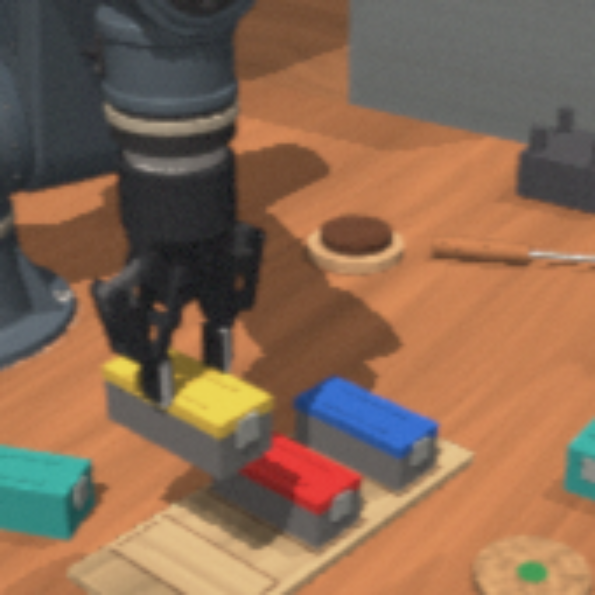

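Yellow is held level above its place. I'll rock it the same way: + tilt and back to level to read, then − tilt and back to level to read.

play_rows(
  rows=[
    [0.3,[0,0,0],[0.08,0,0]],
    [0.3,[0,0,0],[0.16,0,0]],
    [0.3,[0,0,0],[0.24,0,0]],
    [0.3,[0,0,0],[0.24,0,0]],
    [0.3,[0,0,0],[0.24,0,0]],
    [0.3,[0,0,0],[0.24,0,0]],
    [0.3,[0,0,0],[0.24,0,0]],
    [0.3,[0,0,0],[0.24,0,0]],
  ],
)

```text
clock: 13.53
ee_pos: [0.4657, -0.1878, 0.146]
ee_rot: [-0.14, 0.744, 0.642, -0.121]
force: [-0.9, 0.3, -2.9]
grip_width: 0.549
```

play_rows(
  rows=[
    [0.3,[0,0,0],[-0.08,0,0]],
    [0.3,[0,0,0],[-0.16,0,0]],
    [0.3,[0,0,0],[-0.22,0,0]],
    [0.3,[0,0,0],[-0.24,0,0]],
    [0.3,[0,0,0],[-0.24,0,0]],
    [0.3,[0,0,0],[-0.24,0,0]],
    [0.3,[0,0,0],[-0.24,0,0]],
    [0.3,[0,0,0],[-0.24,0,0]],
  ],
)

```text
clock: 14.2
ee_pos: [0.4669, -0.188, 0.1444]
ee_rot: [0.0, 0.757, 0.654, 0.0]
force: [0.1, 0.6, -3.7]
grip_width: 0.549
```

```bash
python3 -c "
from h import *
mom('y2',6)"
```

```text
tool M [0.0087 0.0239 0.0073] +- [0.0122 0.0126 0.0149] F [-0.01 -0.17  3.4 ] eff [-54.1   34.39   0.06]
t 14.5 pos [ 0.4665 -0.1878  0.1435] j [-0.38  0.23 -0.19  1.15  0.   -0.24] F [-0.03  0.09 -4.3 ] M [ 0.019  0.059 -0.079] w 0.545
shift [ 0.642 -0.004 -0.043] turn [-0.001 -0.     0.001]
```

play_rows(
  rows=[
    [0.3,[0,0,0],[-0.08,0,0]],
    [0.3,[0,0,0],[-0.16,0,0]],
    [0.3,[0,0,0],[-0.24,0,0]],
    [0.3,[0,0,0],[-0.24,0,0]],
    [0.3,[0,0,0],[-0.24,0,0]],
    [0.3,[0,0,0],[-0.24,0,0]],
    [0.3,[0,0,0],[-0.24,0,0]],
    [0.3,[0,0,0],[-0.24,0,0]],
  ],
)

```text
clock: 15.17
ee_pos: [0.4681, -0.1886, 0.1449]
ee_rot: [0.142, 0.743, 0.642, 0.122]
force: [0.3, -0.2, -3.8]
grip_width: 0.544
```

play_rows(
  rows=[
    [0.3,[0,0,0],[0.08,0,0]],
    [0.3,[0,0,0],[0.16,0,0]],
    [0.3,[0,0,0],[0.22,0,0]],
    [0.3,[0,0,0],[0.24,0,0]],
    [0.3,[0,0,0],[0.24,0,0]],
    [0.3,[0,0,0],[0.24,0,0]],
    [0.3,[0,0,0],[0.24,0,0]],
    [0.3,[0,0,0],[0.24,0,0]],
  ],
)

```text
clock: 15.83
ee_pos: [0.4658, -0.1877, 0.1441]
ee_rot: [0.0, 0.757, 0.653, 0.0]
force: [-0.2, 1.2, -3.9]
grip_width: 0.545
```

```bash
python3 -c "
from h import *
mom('y3',6)"
```

```text
tool M [ 0.006   0.0239 -0.0054] +- [0.0086 0.0185 0.011 ] F [ 0.65 -0.15  3.68] eff [-5.300e+01  3.433e+01 -3.000e-02]
t 16.13 pos [ 0.4661 -0.1879  0.1444] j [-0.38  0.23 -0.19  1.15  0.   -0.24] F [ 0.12  0.64 -3.31] M [0.023 0.01  0.024] w 0.549
shift [ 0.643 -0.001 -0.037] turn [0.001 0.    0.001]
```

View pics/y3.png

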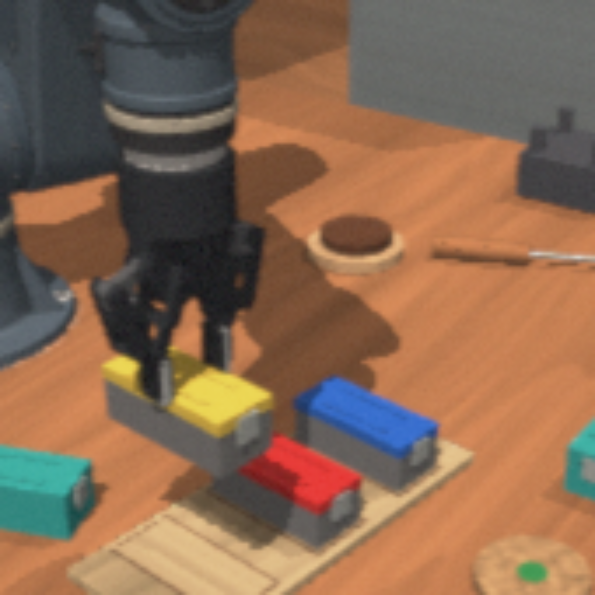

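Yellow is quiet (+0.009 / +0.006). I'll set it down, release it and move over blue.

play_rows(
  rows=[
    [0.3,[0,0,0.1],[0,0,0]],
    [0.3,[0,0,0.3],[0,0,0]],
    [0.3,[0,0,0.5],[0,0,0]],
    [0.3,[0,0,0.65],[0,0,0]],
    [0.3,[0,0,0.72],[0,0,0]],
    [0.3,[0,0,0.76],[0,0,0]],
    [0.3,[0,0,0.78],[0,0,0]],
    [0.3,[0,0,0.795],[0,0,0]],
  ],
)

```text
clock: 16.8
ee_pos: [0.4662, -0.1878, 0.0259]
ee_rot: [0.0, 0.757, 0.653, 0.0]
force: [-13.0, 4.0, 34.7]
grip_width: 0.548
```

play_rows(
  rows=[
    [0.3,[0,0,0],[0,0,0]],
    [0.7,[0,0,0],[0,0,0]],
    [1,[0,0,0],[0,0,0]],
    [1,[0,0,0],[0,0,0]],
    [1,[0,0,0],[0,0,0]],
    [1,[0,0,0],[0,0,0]],
  ],
)

```text
clock: 17.3
ee_pos: [0.4667, -0.188, 0.025]
ee_rot: [0.0, 0.757, 0.653, 0.0]
force: [-0.2, -0.2, -0.6]
grip_width: 1.001
```

play_rows(
  rows=[
    [1,[0,0,-0.1],[0,0,0]],
    [1,[0,0,-0.3],[0,0,0]],
    [1,[0,0,-0.5],[0,0,0]],
    [1,[0,0,-0.7],[0,0,0]],
    [1,[0.2,0,-0.75],[0,0,0]],
    [1,[0.4,0,-0.75],[0,0,0]],
    [1,[0.6,0,-0.75],[0,0,0]],
    [1,[0.8,0,-0.75],[0,0,0]],
  ],
)

```text
clock: 17.97
ee_pos: [0.4841, -0.0681, 0.1377]
ee_rot: [0.0, 0.757, 0.653, 0.0]
force: [0.5, -0.0, -0.5]
grip_width: 1.001
```

```bash
python3 -c "
from h import *
im=capture('scene');cv2.imwrite('pics/b0.png',cv2.resize(im[90:260,150:320],None,fx=3.5,fy=3.5))
plan(BLU+[.023])"
```

```text
t 18.02 pos [ 0.4845 -0.064   0.1376] j [-0.13  0.21 -0.24  1.12  0.    0.01] F [0.51 2.91 0.24] M [ 0.134  0.002 -0.018] w 1.0
shift [0.47  0.001 0.765] turn [ 0.    -0.002  0.002]
```

View pics/b0.png

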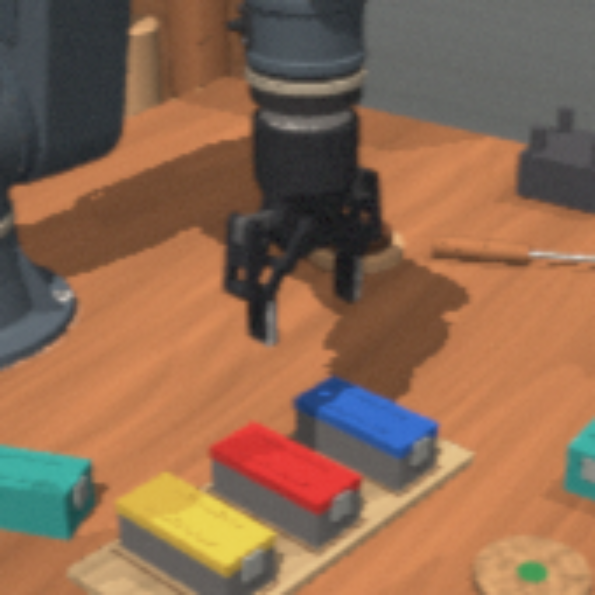

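All three stand flat and yellow is released. I'll move over blue.

play_rows(
  rows=[
    [1,[0.2,0,0],[0,0,0]],
    [1,[0.4,0,0.05],[0,0,0]],
    [1,[0.5,0,0.1],[0,0,0]],
    [1,[0.5,0,0.25],[0,0,0]],
    [1,[0.5,0,0.4],[0,0,0]],
    [1,[0.5,0,0.4],[0,0,0]],
    [1,[0.5,0,0.4],[0,0,0]],
  ],
)

```text
clock: 18.6
ee_pos: [0.4939, 0.0051, 0.0768]
ee_rot: [-0.001, 0.757, 0.654, -0.001]
force: [0.4, 0.1, 0.9]
grip_width: 1.0
```

```bash
python3 -c "
from h import *
plan(BLU+[.025])"
```

```text
t 18.6 pos [0.4939 0.0051 0.0768] j [ 0.01  0.27 -0.32  0.98  0.    0.16] F [0.37 0.08 0.86] M [-0.019  0.027  0.018] w 1.0
shift [0.007 0.007 0.345] turn [-0.002  0.     0.001]
```

play_rows(
  rows=[
    [1,[0,0,0.12],[0,0,0]],
    [1,[0,0,0.24],[0,0,0]],
    [1,[0,0,0.32],[0,0,0]],
    [1,[0,0,0.345],[0,0,0]],
    [0.5,[0,0,0.345],[0,0,0]],
    [0.3,[0,0,0.345],[0,0,0]],
    [0.3,[0,0,0.345],[0,0,0]],
    [0.3,[0,0,0.345],[0,0,0]],
  ],
)

```text
clock: 19.27
ee_pos: [0.4959, 0.0052, 0.0276]
ee_rot: [0.001, 0.757, 0.653, 0.001]
force: [-3.0, 1.5, 13.4]
grip_width: 0.542
```

play_rows(
  rows=[
    [0.3,[0,0,0],[0,0,0]],
    [0.3,[0,0,0],[0,0,0]],
    [0.3,[0,0,-0.05],[0,0,0]],
    [0.3,[0,0,-0.2],[0,0,0]],
    [0.3,[0,0,-0.4],[0,0,0]],
    [0.3,[0,0,-0.6],[0,0,0]],
    [0.3,[0,0,-0.78],[0,0,0]],
    [0.3,[0,0,-0.8],[0,0,0]],
  ],
)

```text
clock: 19.93
ee_pos: [0.4972, 0.005, 0.1508]
ee_rot: [0.002, 0.757, 0.653, 0.003]
force: [1.5, -0.5, -3.3]
grip_width: 0.536
```

```bash
python3 -c "
from h import *
mom('b1',3)"
```

```text
tool M [-0.0041  0.0126 -0.0181] +- [0.0233 0.018  0.0253] F [ 0.17 -0.14  3.61] eff [-53.76  35.65   0.53]
t 20.08 pos [0.4946 0.005  0.1455] j [ 0.01  0.22 -0.21  1.15  0.    0.16] F [-0.78  0.77 -3.62] M [ 0.029  0.001 -0.044] w 0.539
shift [-0.657 -0.001 -0.03 ] turn [ 0.    -0.     0.001]
```

View pics/b1.png

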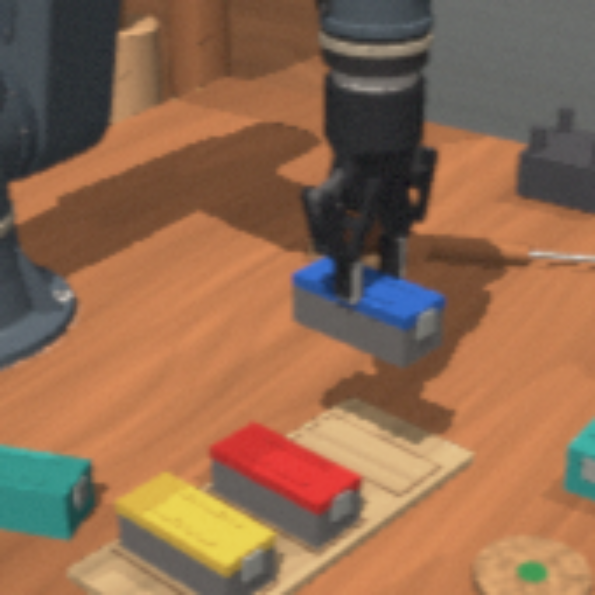

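Blue is held level. Same rocking test.

play_rows(
  rows=[
    [0.3,[0,0,0],[0.08,0,0]],
    [0.3,[0,0,0],[0.16,0,0]],
    [0.3,[0,0,0],[0.24,0,0]],
    [0.3,[0,0,0],[0.24,0,0]],
    [0.3,[0,0,0],[0.24,0,0]],
    [0.3,[0,0,0],[0.24,0,0]],
    [0.3,[0,0,0],[0.24,0,0]],
    [0.3,[0,0,0],[0.24,0,0]],
  ],
)

```text
clock: 20.75
ee_pos: [0.4942, 0.0052, 0.1475]
ee_rot: [-0.14, 0.744, 0.642, -0.121]
force: [1.2, -0.0, -2.9]
grip_width: 0.536
```

play_rows(
  rows=[
    [0.3,[0,0,0],[-0.08,0,0]],
    [0.3,[0,0,0],[-0.16,0,0]],
    [0.3,[0,0,0],[-0.22,0,0]],
    [0.3,[0,0,0],[-0.24,0,0]],
    [0.3,[0,0,0],[-0.24,0,0]],
    [0.3,[0,0,0],[-0.24,0,0]],
    [0.3,[0,0,0],[-0.24,0,0]],
    [0.3,[0,0,0],[-0.24,0,0]],
  ],
)

```text
clock: 21.42
ee_pos: [0.4954, 0.005, 0.1459]
ee_rot: [-0.0, 0.757, 0.653, 0.0]
force: [-0.3, 0.6, -3.8]
grip_width: 0.534
```

```bash
python3 -c "
from h import *
mom('b2',6)"
```

```text
tool M [-0.045   0.0081  0.0058] +- [0.0079 0.0061 0.0095] F [0.2  0.29 3.57] eff [-52.95  34.38   0.06]
t 21.72 pos [0.4949 0.005  0.145 ] j [ 0.01  0.22 -0.21  1.15  0.    0.16] F [ 0.32  0.33 -3.53] M [ 0.006 -0.058  0.004] w 0.537
shift [-0.658 -0.004 -0.033] turn [-0.001  0.     0.001]
```

play_rows(
  rows=[
    [0.3,[0,0,0],[-0.08,0,0]],
    [0.3,[0,0,0],[-0.16,0,0]],
    [0.3,[0,0,0],[-0.24,0,0]],
    [0.3,[0,0,0],[-0.24,0,0]],
    [0.3,[0,0,0],[-0.24,0,0]],
    [0.3,[0,0,0],[-0.24,0,0]],
    [0.3,[0,0,0],[-0.24,0,0]],
    [0.3,[0,0,0],[-0.24,0,0]],
  ],
)

```text
clock: 22.38
ee_pos: [0.4968, 0.0051, 0.1465]
ee_rot: [0.142, 0.744, 0.642, 0.123]
force: [-0.1, 0.0, -3.0]
grip_width: 0.54
```

play_rows(
  rows=[
    [0.3,[0,0,0],[0.08,0,0]],
    [0.3,[0,0,0],[0.16,0,0]],
    [0.3,[0,0,0],[0.22,0,0]],
    [0.3,[0,0,0],[0.24,0,0]],
    [0.3,[0,0,0],[0.24,0,0]],
    [0.3,[0,0,0],[0.24,0,0]],
    [0.3,[0,0,0],[0.24,0,0]],
    [0.3,[0,0,0],[0.24,0,0]],
  ],
)

```text
clock: 23.05
ee_pos: [0.4942, 0.0051, 0.1456]
ee_rot: [0.0, 0.757, 0.654, 0.0]
force: [-0.7, 0.8, -3.8]
grip_width: 0.532
```

```bash
python3 -c "
from h import *
mom('b3',6)
plan(BLU+[.0275])"
```

```text
tool M [-0.0155 -0.012   0.011 ] +- [0.0103 0.0065 0.0054] F [-0.15  0.02  3.64] eff [-5.184e+01  3.432e+01 -3.000e-02]
t 23.35 pos [0.4946 0.0051 0.1459] j [ 0.01  0.22 -0.21  1.15  0.    0.16] F [-0.08 -0.09 -3.66] M [-0.008 -0.051  0.014] w 0.535
shift [-0.658 -0.001 -0.027] turn [ 0.001 -0.     0.001]
t 23.35 pos [0.4946 0.0051 0.1459] j [ 0.01  0.22 -0.21  1.15  0.    0.16] F [-0.08 -0.09 -3.66] M [-0.008 -0.051  0.014] w 0.535
shift [0.006 0.001 0.79 ] turn [ 0.001 -0.     0.001]
```

View pics/b3.png

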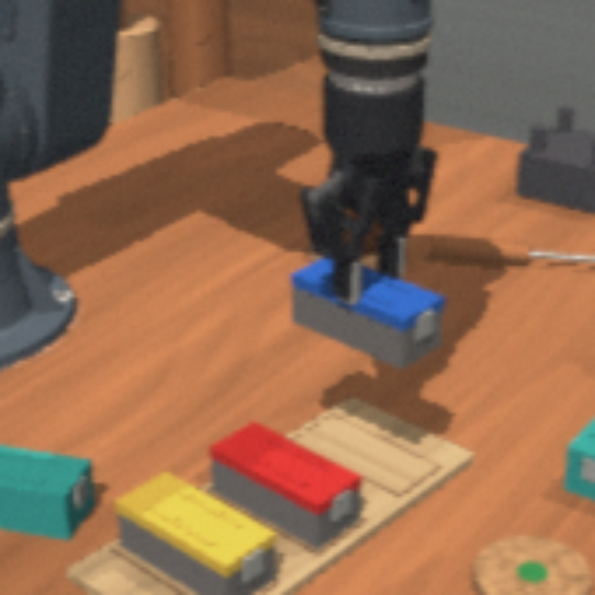

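Blue is quiet: it changed by 0.03, which is noise and in the opposite direction. Only red swung (0.118), so red holds the ball. I'll set blue down gently.

play_rows(
  rows=[
    [0.3,[0,0,0.1],[0,0,0]],
    [0.3,[0,0,0.3],[0,0,0]],
    [0.3,[0,0,0.5],[0,0,0]],
    [0.3,[0,0,0.65],[0,0,0]],
    [0.3,[0,0,0.72],[0,0,0]],
    [0.3,[0,0,0.75],[0,0,0]],
    [0.3,[0,0,0.77],[0,0,0]],
    [0.3,[0,0,0.775],[0,0,0]],
  ],
)

```text
clock: 24.02
ee_pos: [0.4951, 0.0051, 0.0295]
ee_rot: [0.0, 0.757, 0.653, 0.0]
force: [0.4, 1.1, -3.9]
grip_width: 0.538
```

```bash
python3 -c "
from h import *
plan(BLU+[.0275])"
```

```text
t 24.02 pos [0.4951 0.0051 0.0295] j [ 0.01  0.32 -0.4   0.86  0.    0.16] F [ 0.43  1.1  -3.93] M [ 0.018 -0.038  0.034] w 0.538
shift [ 0.006 -0.002  0.014] turn [ 0.    -0.     0.001]
```

play_rows(
  rows=[
    [0.3,[0,0,0.007],[0,0,0]],
    [0.3,[0,0,0.014],[0,0,0]],
    [0.3,[0,0,0.018],[0,0,0]],
    [0.7,[0,0,0.018],[0,0,0]],
    [1,[0,0,0.018],[0,0,0]],
    [1,[0,0,0.018],[0,0,0]],
    [1,[0,0,0.018],[0,0,0]],
    [1,[0,0,0.018],[0,0,0]],
  ],
)

```text
clock: 24.68
ee_pos: [0.4949, 0.0051, 0.0267]
ee_rot: [0.0, 0.757, 0.653, 0.0]
force: [-0.5, -0.1, -0.1]
grip_width: 0.995
```

play_rows(
  rows=[
    [1,[0,0,-0.1],[0,0,0]],
    [1,[0,0,-0.3],[0,0,0]],
    [1,[0,0,-0.5],[0,0,0]],
    [1,[0,0,-0.7],[0,0,0]],
    [1,[-0.2,0,-0.7],[0,0,0]],
    [1,[-0.4,0,-0.7],[0,0,0]],
    [1,[-0.6,0,-0.7],[0,0,0]],
    [1,[-0.66,0,-0.7],[0,0,0]],
  ],
)

```text
clock: 25.35
ee_pos: [0.4799, -0.0956, 0.1318]
ee_rot: [0.001, 0.757, 0.653, -0.0]
force: [-0.0, 0.5, -0.2]
grip_width: 1.001
```

```bash
python3 -c "
from h import *
im=capture('scene');cv2.imwrite('pics/b4.png',cv2.resize(im[90:260,150:320],None,fx=3.5,fy=3.5))
plan([.4805,-.0922,.0235])"
```

```text
t 25.4 pos [ 0.4799 -0.0956  0.1317] j [-0.2   0.22 -0.24  1.11 -0.   -0.05] F [-0.67 -1.14  0.19] M [-0.062  0.008 -0.006] w 1.004
shift [0.024 0.001 0.721] turn [ 0.  0. -0.]
```

View pics/b4.png

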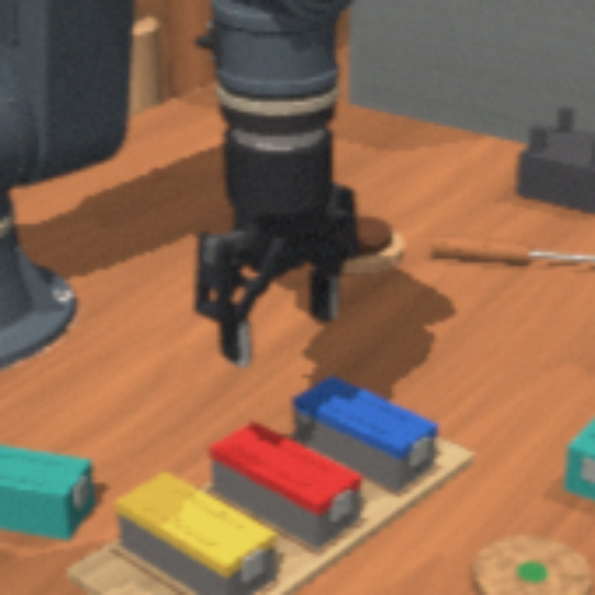

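All three are flat in their places. Now I'll re-grip red.

play_rows(
  rows=[
    [1,[0.01,0,0.1],[0,0,0]],
    [1,[0.01,0,0.3],[0,0,0]],
    [1,[0.01,0,0.5],[0,0,0]],
    [1,[0.01,0,0.62],[0,0,0]],
    [1,[0.01,0,0.69],[0,0,0]],
    [1,[0.01,0,0.72],[0,0,0]],
    [1,[0.01,0,0.72],[0,0,0]],
    [0.5,[0.01,0,0.72],[0,0,0]],
  ],
)

```text
clock: 26.07
ee_pos: [0.4809, -0.091, 0.0239]
ee_rot: [0.0, 0.757, 0.654, 0.0]
force: [-0.3, -0.8, 0.4]
grip_width: 0.884
```

play_rows(
  rows=[
    [0.3,[0,0,0],[0,0,0]],
    [0.3,[0,0,0],[0,0,0]],
    [0.3,[0,0,0],[0,0,0]],
    [0.3,[0,0,0],[0,0,0]],
    [0.3,[0,0,0],[0,0,0]],
  ],
)

```text
clock: 26.48
ee_pos: [0.4813, -0.0916, 0.0251]
ee_rot: [0.001, 0.757, 0.653, 0.001]
force: [-2.8, 0.9, 11.3]
grip_width: 0.547
```

play_rows(
  rows=[
    [0.3,[0,0,-0.05],[0,0,0]],
    [0.3,[0,0,-0.2],[0,0,0]],
    [0.3,[0,0,-0.4],[0,0,0]],
    [0.3,[0,0,-0.6],[0,0,0]],
    [0.3,[0,0,-0.8],[0,0,0]],
    [0.3,[0,0,-0.95],[0,0,0]],
    [0.3,[0,0,-1],[0,0,0]],
    [0.3,[0,0,-1],[0,0,0]],
  ],
)

```text
clock: 27.15
ee_pos: [0.4816, -0.0916, 0.1755]
ee_rot: [0.001, 0.757, 0.653, 0.001]
force: [0.5, 0.2, -4.2]
grip_width: 0.556
```

```bash
python3 -c "
from h import *
plan(PAD+[.175])"
```

```text
t 27.15 pos [ 0.4816 -0.0916  0.1755] j [-0.19  0.19 -0.16  1.21  0.   -0.04] F [ 0.52  0.17 -4.15] M [ 0.044  0.083 -0.001] w 0.556
shift [0.447 1.294 0.008] turn [ 0.002 -0.     0.001]
```

play_rows(
  rows=[
    [0.3,[0.04,0.1,0],[0,0,0]],
    [0.3,[0.1,0.25,0],[0,0,0]],
    [0.3,[0.15,0.42,0],[0,0,0]],
    [0.3,[0.2,0.6,0],[0,0,0]],
    [0.3,[0.27,0.78,0],[0,0,0]],
    [0.3,[0.34,0.95,0],[0,0,0]],
    [0.3,[0.36,1,0],[0,0,0]],
    [0.3,[0.36,1,0],[0,0,0]],
  ],
)

```text
clock: 27.82
ee_pos: [0.6376, -0.0591, 0.1704]
ee_rot: [-0.001, 0.757, 0.654, -0.001]
force: [-1.0, -0.4, -3.2]
grip_width: 0.551
```

```bash
python3 -c "
from h import *
plan(PAD+[.175])"
```

```text
t 27.82 pos [ 0.6376 -0.0591  0.1704] j [-0.09  0.45  0.21  1.33  0.    0.05] F [-0.97 -0.39 -3.2 ] M [0.006 0.045 0.002] w 0.551
shift [ 0.081  0.297 -0.032] turn [-0.002 -0.     0.002]
```

play_rows(
  rows=[
    [0.3,[0.02,0.08,0],[0,0,0]],
    [0.3,[0.05,0.18,0],[0,0,0]],
    [0.3,[0.07,0.26,0],[0,0,0]],
    [0.3,[0.08,0.3,0],[0,0,0]],
    [0.3,[0.08,0.3,0],[0,0,0]],
    [0.3,[0.08,0.3,0],[0,0,0]],
    [0.3,[0.08,0.3,0],[0,0,0]],
  ],
)

```text
clock: 28.4
ee_pos: [0.6819, -0.0548, 0.1733]
ee_rot: [-0.0, 0.757, 0.653, -0.0]
force: [-0.7, 0.1, -3.3]
grip_width: 0.551
```

```bash
python3 -c "
from h import *
mom('z',6)
plan(PAD+[.175])
cv2.imwrite('pics/zs.png',capture('scene'));im=capture('top');cv2.imwrite('pics/zt.png',im)
for k in COL:
  for c in blobs(im,*COL[k],200): print(k,[round(float(x),1) for x in rect('top',c,.056)[0]],rect('top',c,.056)[1:],cv2.boundingRect(c))"
```

```text
tool M [ 0.0555 -0.008  -0.0067] +- [0.0116 0.0115 0.0225] F [ 0.02 -0.17  3.61] eff [-7.852e+01  3.639e+01 -5.000e-02]
t 28.7 pos [ 0.6828 -0.0547  0.1738] j [-0.08  0.53  0.35  1.39  0.    0.07] F [-0.27 -0.57 -4.53] M [-0.021  0.038  0.089] w 0.549
shift [-0.447 -1.301  0.159] turn [ 0.    -0.     0.001]
t 28.7 pos [ 0.6828 -0.0547  0.1738] j [-0.08  0.53  0.35  1.39  0.    0.07] F [-0.27 -0.57 -4.53] M [-0.021  0.038  0.089] w 0.549
shift [ 0.007  0.003 -0.008] turn [ 0.    -0.     0.001]
blue [720.3, 674.6] ((93.14371490478516, 95.25472259521484), 8.311612129211426) (0, 96, 35, 38)
```

View pics/zs.png

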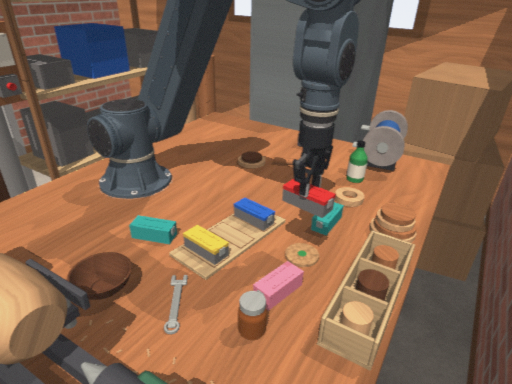

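View pics/zt.png

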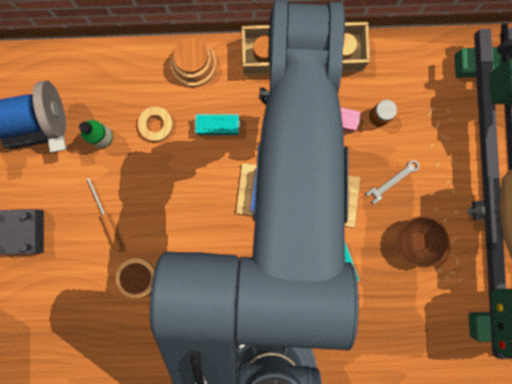

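Red is held level over the pad, with its lid near (308,196) and the pad dot at (302,254). Yellow and blue are on the board. I'll check the case against the pad in the same view.

```bash
python3 -c "
from h import *
im=cv2.imread('pics/zs.png')
for c in blobs(im,*COL['red'],80): print('red',cv2.boundingRect(c),rect('scene',c,.205))
for c in blobs(im,*COL['blue'],80): print('blue',rect('scene',c,.056))
for c in blobs(im,(22,150,120),(34,255,255),80): print('yel',rect('scene',c,.056))
for c in blobs(im,(50,150,80),(75,255,255),5):
  u,v=c[:,0].mean(0);print('green',u,v,ray('scene',u,v,.008))
s=get_state();print(s['clock'],s['ee_pos'],abs(s['joint_vel']).max())
cv2.imwrite('pics/zc.png',cv2.resize(im[140:280,170:350],None,fx=4,fy=4))"
```

```text
red (310, 187, 19, 16) ((712.9744873046875, -66.15339660644531), (41.09864807128906, 66.26599884033203), 12.301100730895996)
blue ((497.0045166015625, -1.8676261901855469), (57.556915283203125, 118.8183822631836), 82.37481689453125)
blue ((-2415.6279296875, 1722.6787109375), (622.1201171875, 3033.7919921875), 57.46893310546875)
yel ((466.3829345703125, -191.25927734375), (56.971553802490234, 120.43170928955078), 81.67816925048828)
28.8 [ 0.68297875 -0.05459307  0.17371569] 0.009174742478003912
```

View pics/zc.png

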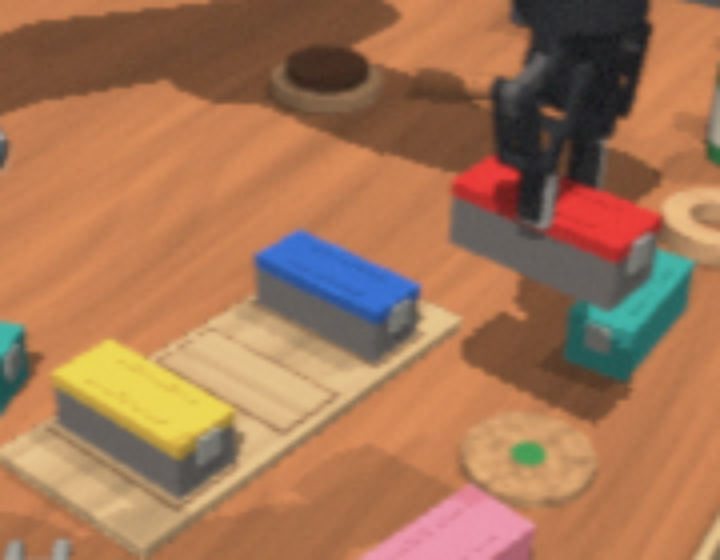

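```bash
python3 -c "
from h import *
print('lid',ray('scene',309.5,191.5,.205),'dot',ray('scene',301.8,253.8,.008),proj('scene',[.683,-.0546,.205]))"
```

```text
lid [ 0.68823417 -0.06552487  0.205     ] dot [ 0.68321738 -0.05717375  0.008     ] [309.35761289 188.98229326]
```

The lid centre is within about 10 mm of the pad's dot in the scene view (limit 50 mm). It's level, with its underside about 15 cm above the pad, and the arm is still. I'll hand it in.

```bash
python3 -c "
from rig import *
print(finish_job())"
```

```text
the job is handed in; nothing more can be done
None
```

The red case has the loose ball. It is now held level above the cork pad, and the job was handed in at about 29 s of the 72 s allowed; no verdict is reported.

**Shaking:** I lifted and rocked red, then yellow, then blue, reading the end-to-end moment each time the case came back level.

| Case | After one tilt (N·m) | After the other tilt (N·m) | Swing |
|---|---|---|---|
| Red | −0.079 | +0.039 | 0.118, against about 0.116 predicted for the ball |
| Yellow | +0.006 | +0.009 | none |
| Blue | −0.016 | −0.045 | 0.03, opposite direction, taken as noise |

**Last checks:**
- **Red:** its lid centre was about 10 mm sideways from the pad's green dot in the scene view, with about 15 cm of air below the case. The arm was still and the grip holding.
- **Yellow and blue:** both were flat and released at their places on the board.
- **Other things on the bench:** in the last pictures they looked untouched, but I did not measure their positions. The arm hid part of the top view.

**What disagreed:**
- The two cameras differed by about 7 mm in y.
- The open fingertips looked about 25 mm farther back than the stated tool point; the grasps held anyway.
- Yellow was set down harder than I meant, with about 35 N measured at the wrist.

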